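Open the market till by its switch and hidden ledge catch

TASK

Open the stall's blue till. First push its spring-centred toggle over to the green dot as far as it goes, hold it there for about a second and let it spring back upright; then feel along the black ledge on the till's front top edge until the fingers drop into the hidden recess, press the catch in it so that the cash drawer springs fully open, and let go. Leave everything else on the counter standing where it is.

Things in the scene. Friction and masses are not known exactly. Their poses are not given: they have to be found in the camera images.
- till: blue steel till fixed to the counter, 270 (x) x 370 (y) x 115 mm high. Origin: centre of its underside; z up; its drawer front faces its -x, to the robot; +y is its left side seen from the robot. Flat blue top at z = 115 mm, with a black ledge 10 mm lower along its front top edge: x = -135 to -84 mm, y = -144 to +144 mm, between blue cheeks at both ends.
- ledge_mid (a point): middle of the black ledge's surface, at (-105, 0, 105) mm in the till's frame. Six pieces alike, 42 (x, centred here) x 48 mm (y), behind a fixed 9 mm black rim. One piece, new each time (centre y = +-24, +-72 or +-120 mm), is a flush sprung shutter over the recess: sinks from 1.2 N, drops 10 mm by 2.2 N, so closed fingers slid along with 3 to 5 N fall in; upright walls then stop them.
- ledge_left (a point): +y end of the black ledge's surface, at (-105, 144, 105) mm in the till's frame, at the foot of the cheek. Wherever the recess is, its catch lies 10 mm down under the shutter and is stiffer (600 N/m): pressed to 17 mm below the ledge (8 to 9 N in all) it frees the drawer; it stops at 20 mm (about 11 N). Shutter and catch spring back up when let go.
- ledge_right (a point): -y end of the black ledge's surface, at (-105, -144, 105) mm in the till's frame, at the foot of the cheek.
- toggle_tip (a point): top of the toggle lever: black grip 18 mm thick, 22 mm long, on a 12 mm steel stem; upright at (20, -50, 180) mm in the till's frame. Pivot 58 mm lower, about the till's x axis, in a grey plate 75 x 100 mm, 7 mm high, green dot at its +y end, red at -y. 28 mm towards +y (about 3 N) reaches the stop. Until once pushed to green, a bolt keeps the drawer shut whatever the catch does.
- toggle (a joint): lean of the toggle in rad: 0 upright, positive towards the green dot (the till's +y), stops at +0.5 and -0.5; a spring brings it back to 0.
- drawer (a joint): how far the cash drawer stands out of the till towards its own -x, in m: 0 shut, 0.11 fully open. A spring drives it open by itself once bolt and catch are free; it needs 110 mm of free space in front of the till, between 8 and 72 mm above the counter.
- dish: bystander: white ceramic coin dish, 100 mm across, 22 mm high, on the till's top near its +y side; origin at the centre of its underside
- tin: bystander: orange-labelled can, 72 mm across, 75 mm high, on the back of the till's top; origin at the centre of its underside
- calculator: bystander: grey desk calculator 140 x 85 x 16 mm lying on the counter on the robot's right; origin at the centre of its underside
- parcel: bystander: cardboard parcel 200 x 150 x 120 mm on the robot's right; origin at the centre of its underside
- sauce: bystander: amber bottle, 62 mm across, 190 mm high, on the robot's left; origin at the centre of its underside
- jar: bystander: clear jar with a blue lid, 90 mm across, 120 mm high, on the robot's left; origin at the centre of its underside
- mug: bystander: blue mug, 80 mm across, 90 mm high, near the counter's front on the robot's left; origin at the centre of its underside

How it is judged:
On the way, in this order (a step that is already met when the one before it is completed fails the run):
1. the toggle is held over at the green dot (beyond 0.38 rad) for half a second (value of joint toggle above 0.38 rad), for 0.5 s.
2. the toggle has sprung back upright (within 0.08 rad) with the drawer still shut (value of joint toggle between -0.08 and 0.08 rad and value of joint drawer below 0.005 m), for 0.2 s.
3. the pressed catch has freed the drawer (out by more than 30 mm) (value of joint drawer above 0.03 m), for 0.05 s.
At the end, for the whole second after the job is handed in: The cash drawer stands out by more than 100 mm and is still, the toggle is upright within 0.08 rad, and the seven bystanders stand upright within 30 mm of where they were (value of joint drawer above 0.1 m and velocity of joint drawer between -0.01 and 0.01 m/s and value of joint toggle between -0.08 and 0.08 rad and distance of each of dish, tin, calculator, parcel, sauce, jar, mug from where it was at the start of the episode below 0.03 m and angle between each of dish, tin, calculator, parcel, sauce, jar, mug's own z axis and vertical below 0.2 rad); the robot touches nothing.
It fails at once if a bystander is knocked over (angle between any of dish, tin, calculator, parcel, sauce, jar, mug's own z axis and vertical above 0.5 rad).
It also fails if it takes over 70 s, if anything falls off the work surface, if the arm or the gripper's body presses on something with over 40 N, if the wrist force passes 120 N, or if a joint passes its speed limit or range.

ROBOT

A 6-joint arm with a two-finger parallel gripper is mounted at the origin on the work surface. World frame = base frame: x ahead of the robot, y to its left, z up, the work surface at z = 0. Lengths are in m, angles in rad, forces in N, time in s.
With the tool pointing down it reaches from about 0.3 to 0.875 m from the base axis. Payload 6.4 kg.
Tool frame: the origin (TCP) lies on the centre line of the jaws, within the pads' length; the fingertips stand 25 mm ahead of it and the grasp point (between the pads) lies 6 mm ahead of it (ctrl.tips_ahead is the z of the fingertips in the tool frame, in m); z points along the fingers, x is the direction in which the jaws open and shut, and the axes are right-handed (so a half turn about z gives the same grasp; the last joint's range is limited). The gripper opens to 85 mm and grips with 20 to 120 N. Pads are 22 mm wide; open, the fingers measure 114 mm over their backs; the gripper's body (76 mm by 85 mm) begins 54 mm behind the grasp point. The pads swing forward as they close: fully open they stand 13 mm farther back than shut.
Start: joints at [-1.546, 0.181, 1.607, -0, 1.354, -0.206], TCP at [0.132, -0.56, 0.256] pointing down, gripper open.
Joint ranges: [-2.99, 2.99], [-0.89, 2.07], [0.3, 2.58], [-1.14, 4.28], [0, 2.63], [-3.12, 3.12]. Speed limits (rad/s): [2.57, 2.57, 3.01, 3.14, 3.14, 3.14].

INTERFACE

Orientations are given as a unit quaternion [w, x, y, z].
In Python, from bench import ctrl gives the robot as it stands.
- The arm moves only by the shell command python3 -m pendant 'ROWS'. ROWS is JSON, a list that holds one entry, the list of rows, each a list of 7 numbers: the shift along the tool's x, y, z in m, then the turn, a rotation vector about the tool's x, y, z in rad, then the closure, from -1 (fully open) to 1 (shut). A call has 1 to 10 rows; each row shifts and turns the commanded pose from where the row before left it, along the tool's axes as they then stand; what a row does not reach is not made up. A row lasts 1/10 s, in which the tool goes at most 50 mm and 8.59 degrees, less where a joint would pass 70% of its speed; a pose out of reach is approached as far as the arm can. A call with a gripper value outside its range is refused whole. The fingers move at their own pace and stop on an object; the grip force is fixed at half the most. Time passes only in rows, so rows that do not move let the fingers close. It gives the time, the measured TCP pose, the force and the opening at its end, in the units of the state.
- ctrl.get_obs(): the state, without advancing time (a new reading comes with each control period).
- ctrl.camera(name): name is "scene" or "top" or "wrist"; returns (picture, depth): 420x560x3 uint8, red, green, blue; 420x560 float32, m along the optical axis (not along the pixel's ray), 0 where there is no reading.
- ctrl.calibration(name): a dict with "fov_y" (degrees; the focal length in pixels is half the picture's height over the tangent of half this angle, whatever the lens; pixels are square), "cx", "cy" (the principal point, pixels), "D" ([k1, k2, p1, p2, k3] as OpenCV has them; the pictures are not rectified), "camera_from_world" (4x4, takes a point from world to camera coordinates). Camera axes: x right, y down, z forward; pixel columns grow to the right and rows downward; lengths in m; the calibration is good to about 2 mm. A picture is of the moment at which its call begins: read the wrist's pose just before it. calibration takes no time and is no camera call; for the wrist camera it gives the pose at the moment of the call.
- ctrl.hand_in(): hands the job in, once; it reports no verdict.
The state is a dict: "time_s": time; "q": joint angles; "dq": joint speeds; "joint_efforts": joint torques, N m; "eef_pos": TCP position; "eef_rot": TCP orientation; "wrist_force": force on the tool from outside, world axes, zero at the start; "torque": the same for the moment, N m; "opening": opening from 0.0 (shut) to 1.0 (fully open).
Only numpy, scipy, OpenCV 4.12 (cv2) and the standard library are available. Lean on these libraries where they do the work, as an engineer would, in place of code of your own. Each camera call takes 0.05 s, during which the arm holds its last target.

## Working session

There is one attempt and no reset: what is moved stays moved. The work goes in short steps, Python scripts to look and compute and a shell command to move; the robot and the scene stay as the last step left them, time stands still between calls to the robot, and variables do not carry over. Pictures are saved under pics/ and viewed, and the job is handed in when it is done.

```bash
mkdir -p pics; ls; python3 - <<'E'
from bench import ctrl
import cv2,numpy as np
o=ctrl.get_obs(); print(o)
for n in ("scene","top"):
    im,d=ctrl.camera(n); cv2.imwrite(f"pics/{n}0.png",im[:,:,::-1]); np.savez(f"pics/{n}0.npz",im=im,d=d)
    c=ctrl.calibration(n); print(n,c)
E
```

```text
pics
{'time_s': 0.0, 'q': array([-1.54629497e+00,  1.81553918e-01,  1.60803782e+00, -1.55257797e-05,
        1.35380226e+00, -2.06326046e-01]), 'dq': array([ 8.77494238e-04,  5.09300446e-04,  2.35888582e-04, -8.84661534e-05,
        1.52056046e-03, -1.83462842e-04]), 'joint_efforts': array([-1.21544444e-04, -4.44868469e+01, -3.51339984e+01, -3.87737728e-04,
        8.88673385e-03,  3.30698686e-05]), 'eef_pos': array([ 0.13153512, -0.55921257,  0.25536247]), 'eef_rot': array([-6.87211213e-04,  7.83832040e-01, -6.20972239e-01, -5.82246110e-04]), 'wrist_force': array([-0.82057888, -0.57966626,  0.53653606]), 'torque': array([ 0.00054177, -0.01056343,  0.01229326]), 'opening': 1.0012772734592608}
scene {'fov_y': 54.199892671266525, 'cx': 283.54894277183337, 'cy': 208.21976949662943, 'D': array([-0.00148751,  0.        ,  0.        ,  0.        ,  0.        ]), 'camera_from_world': array([[-0.64292588,  0.7658684 , -0.00958674,  0.34640541],
       [ 0.54347729,  0.44734346, -0.71029308, -0.21170588],
       [-0.53970246, -0.46187598, -0.70384077,  1.55038947],
       [ 0.        ,  0.        ,  0.        ,  1.        ]])}
top {'fov_y': 46.6480233588449, 'cx': 277.6947418781565, 'cy': 206.9582859737876, 'D': array([-0.05088719,  0.        ,  0.        ,  0.        ,  0.        ]), 'camera_from_world': array([[-0.01517902, -0.99986048,  0.00697288, -0.01584336],
       [-0.99665564,  0.01456962, -0.08040691,  0.56914373],
       [ 0.0802941 , -0.00817006, -0.99673773,  1.38122984],
       [ 0.        ,  0.        ,  0.        ,  1.        ]])}
```

View pics/scene0.png

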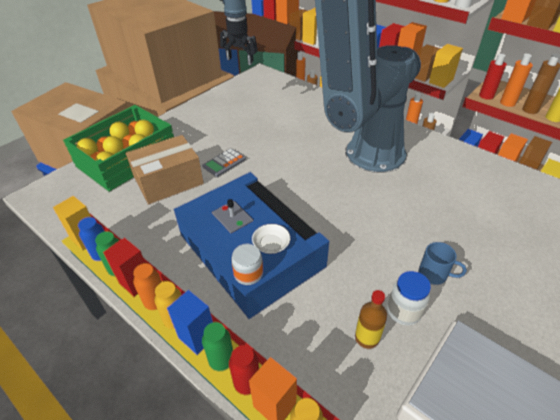

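View pics/top0.png

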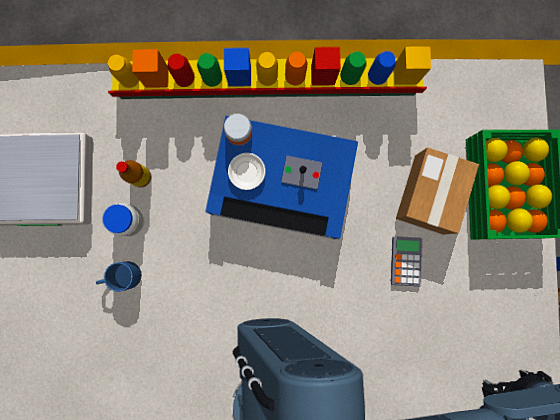

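```bash
cat > h.py <<'E'
import numpy as np,cv2
from bench import ctrl
def K(c,h=420):
    f=h/2/np.tan(np.radians(c["fov_y"])/2); return np.array([[f,0,c["cx"]],[0,f,c["cy"]],[0,0,1.]])
def rays(c,px):
    p=cv2.undistortPoints(np.asarray(px,float).reshape(-1,1,2),K(c),c["D"]).reshape(-1,2)
    return np.c_[p,np.ones(len(p))]
def onplane(c,px,z):
    M=np.linalg.inv(c["camera_from_world"]); r=rays(c,px)@M[:3,:3].T; o=M[:3,3]
    return o+r*((z-o[2])/r[:,2])[:,None]
def cloud(c,d):
    v,u=np.mgrid[:d.shape[0],:d.shape[1]]
    r=rays(c,np.c_[u.ravel(),v.ravel()])*d.reshape(-1,1)
    M=np.linalg.inv(c["camera_from_world"])
    return (r@M[:3,:3].T+M[:3,3]).reshape(*d.shape,3)
def proj(c,P):
    M=c["camera_from_world"]; rv,_=cv2.Rodrigues(M[:3,:3])
    return cv2.projectPoints(np.asarray(P,float).reshape(-1,3),rv,M[:3,3],K(c),c["D"])[0].reshape(-1,2)
E
python3 - <<'E'
from h import *
for n in ("top","scene"):
    z=np.load(f"pics/{n}0.npz"); im=z["im"];d=z["d"]; c=ctrl.calibration(n)
    P=cloud(c,d); hsv=cv2.cvtColor(im,cv2.COLOR_RGB2HSV)
    m=(np.abs(P[...,2]-.111)<.012)&(P[...,0]>.3)&(P[...,0]<.85)&(abs(P[...,1])<.35)
    # blue or dark
    m&=((hsv[...,0]>100)&(hsv[...,0]<130)&(hsv[...,1]>120))|(hsv[...,2]<45)
    m=cv2.morphologyEx(m.astype(np.uint8),cv2.MORPH_OPEN,np.ones((3,3)))
    k,l,s,_=cv2.connectedComponentsWithStats(m); i=1+np.argmax(s[1:,4]); m=l==i
    v,u=np.nonzero(m); print(n,s[i],np.median(P[m][:,2]))
    W=onplane(c,np.c_[u,v],.115)[:,:2]
    r=cv2.minAreaRect((W*1000).astype(np.float32)); print(r)
    b=(hsv[...,2]<60)&(l==i)
    k2,l2,s2,_=cv2.connectedComponentsWithStats(b.astype(np.uint8)); j=1+np.argmax(s2[1:,4]); v,u=np.nonzero(l2==j)
    r=cv2.minAreaRect((onplane(c,np.c_[u,v],.105)[:,:2]*1000).astype(np.float32)); print("ledge",s2[j],r)
    o=im.copy(); o[m]=o[m]//2+[120,0,0]; cv2.imwrite(f"pics/{n}_m.png",cv2.resize(o[60:300,150:400],None,fx=2,fy=2)[:,:,::-1])
    # green dot, red dot
    for nm,h0,h1 in (("g",45,80),):
        q=(hsv[...,0]>h0)&(hsv[...,0]<h1)&(hsv[...,1]>120)&(P[...,2]>.1)&(P[...,2]<.15)&(P[...,0]<.8)&(abs(P[...,1])<.3)
        v,u=np.nonzero(q); print(nm,len(v),onplane(c,[[u.mean(),v.mean()]],.122) if len(v) else 0)
E
```

```text
top [  206   121   152   117 10450] 0.11519770597973122
((645.2796630859375, -36.055694580078125), (369.9540100097656, 268.65069580078125), 78.03064727783203)
ledge [ 221  197  107   38 1925] ((538.6970825195312, -13.449203491210938), (287.6574401855469, 49.80560302734375), 77.952392578125)
g 35 [[ 0.66018751 -0.04888132  0.122     ]]
scene [ 175  173  153  124 6860] 0.11263666738822703
((653.6793212890625, -30.106964111328125), (375.653076171875, 272.594482421875), 78.2330093383789)
ledge [247 183  67  57 840] ((538.4437255859375, -15.722396850585938), (275.7534484863281, 38.49238967895508), 77.96808624267578)
g 18 [[ 0.66529604 -0.05240328  0.122     ]]
```

```bash
cat >> h.py <<'E'
from scipy.spatial.transform import Rotation as R
C=np.array([.6453,-.0361]); YAW=np.radians(-12.0)
T=np.array([[np.cos(YAW),-np.sin(YAW),0],[np.sin(YAW),np.cos(YAW),0],[0,0,1]])
def t2w(p): return T@np.array(p)+np.r_[C,0]
def w2t(p): return T.T@(np.array(p)-np.r_[C,0])
def st():
    o=ctrl.get_obs(); w,x,y,z=o["eef_rot"]; Rm=R.from_quat([x,y,z,w]).as_matrix()
    tip=o["eef_pos"]+Rm[:,2]*ctrl.tips_ahead
    return o,Rm,tip
def show():
    o,Rm,tip=st()
    print("t",round(o["time_s"],2),"tip in till mm",(w2t(tip)*1e3).round(1),"F till",(T.T@o["wrist_force"]).round(2),"open",round(o["opening"],3))
    print("tool axes in till\n",(T.T@Rm).round(3))
def plan(p,dirx=(1,0,0)):
    "tool-frame shift of the tip (mm) to till pt p (m), and rotvec; shift in axes before turn and after"
    o,Rm,tip=st(); show()
    x=T@np.array(dirx,float); 
    zz=np.array([0,0,-1.]); G=np.c_[x,np.cross(zz,x),zz]
    rv=R.from_matrix(Rm.T@G).as_rotvec()
    tcp=t2w(p)-G[:,2]*ctrl.tips_ahead
    d=tcp-o["eef_pos"]
    print("before-turn shift",(Rm.T@d*1e3).round(1),"after-turn shift",(G.T@d*1e3).round(1),"rotvec",rv.round(3), "tcp",tcp.round(3))
E
python3 - <<'E'
from h import *
for n in ("top",):
    z=np.load(f"pics/{n}0.npz"); c=ctrl.calibration(n); P=cloud(c,z["d"])
    m=(P[...,2]>.16)&(P[...,2]<.186)&(abs(P[...,0]-.655)<.03)&(abs(P[...,1]+.09)<.04)
    print("toggle top",(w2t(P[m].mean(0))*1e3).round(1),m.sum(),P[m][:,2].max())
print(w2t([.6602,-.0489,.122]))
plan((.02,-.085,.215),(1,0,0)); plan((.02,-.085,.215),(-1,0,0))
E
```

```text
toggle top [ 20.  -48.5 178.5] 43 0.1859651099006796
[ 0.01723567 -0.00942241  0.122     ]
t 0.1 tip in till mm [-393.8 -618.6  230.5] F till [ 0.71 -0.18 -0.02] open 0.999
tool axes in till
 [[ 0.426 -0.905 -0.   ]
 [-0.905 -0.426  0.002]
 [-0.002 -0.    -1.   ]]
before-turn shift [-306.4 -601.7   16.1] after-turn shift [ 413.8 -533.6   15.5] rotvec [-1.000e-03  1.000e-03 -1.131e+00] tcp [ 0.647 -0.123  0.24 ]
t 0.1 tip in till mm [-393.8 -618.6  230.5] F till [ 0.71 -0.18 -0.02] open 0.999
tool axes in till
 [[ 0.426 -0.905 -0.   ]
 [-0.905 -0.426  0.002]
 [-0.002 -0.    -1.   ]]
before-turn shift [-306.4 -601.7   16.1] after-turn shift [-413.8  533.6   15.5] rotvec [1.000e-03 1.000e-03 2.011e+00] tcp [ 0.647 -0.123  0.24 ]
```

```bash
python3 -m pendant '[[[0,0,-0.01,0,0,-0.1414,1],[0,0,0,0,0,-0.1414,1],[0,0,0,0,0,-0.1414,1],[0,0,0,0,0,-0.1414,1],[0,0,0,0,0,-0.1414,1],[0,0,0,0,0,-0.1414,1],[0,0,0,0,0,-0.1414,1],[0,0,0,0,0,-0.1414,1]]]'
python3 -c "
from h import *; print(ctrl.tips_ahead); plan((.02,-.088,.215))"
```

```text
time_s: 0.9
eef_pos: [0.1316, -0.5594, 0.2657]
eef_rot: [-0.001, 0.995, -0.101, -0.0]
wrist_force: [0.4, -0.6, -0.2]
opening: -0.001
0.025
t 0.9 tip in till mm [-393.7 -618.7  240.7] F till [ 0.55 -0.5  -0.16] open -0.001
tool axes in till
 [[ 1.     0.007 -0.   ]
 [ 0.007 -1.     0.001]
 [-0.    -0.001 -1.   ]]
before-turn shift [ 417.2 -528.    26.2] after-turn shift [ 413.7 -530.7   25.7] rotvec [-0.001  0.     0.007] tcp [ 0.647 -0.126  0.24 ]
```

```bash
python3 -m pendant '[[[0.02,-0.026,0,0,0,0.007,1],[0.02,-0.026,0,0,0,0,1],[0.02,-0.026,0,0,0,0,1],[0.02,-0.026,0,0,0,0,1],[0.02,-0.026,0,0,0,0,1],[0.02,-0.026,0,0,0,0,1],[0.02,-0.026,0,0,0,0,1],[0.02,-0.026,0,0,0,0,1],[0.02,-0.026,0,0,0,0,1],[0.02,-0.026,0,0,0,0,1]]]'
python3 -c "
from h import *; plan((.02,-.088,.215))"
```

```text
time_s: 1.9
eef_pos: [0.3832, -0.3472, 0.266]
eef_rot: [-0.0, 0.994, -0.108, -0.0]
wrist_force: [-0.2, 0.2, -0.1]
opening: 0.0
t 1.9 tip in till mm [-191.7 -358.8  241. ] F till [-0.26  0.17 -0.15] open 0.0
tool axes in till
 [[ 1.    -0.006 -0.   ]
 [-0.006 -1.     0.   ]
 [-0.    -0.    -1.   ]]
before-turn shift [ 210.  -272.2   26. ] after-turn shift [ 211.7 -270.8   26. ] rotvec [-0.     0.    -0.006] tcp [ 0.647 -0.126  0.24 ]
```

```bash
python3 -m pendant '[[[0.02,-0.026,0,0,0,0,1],[0.02,-0.026,0,0,0,0,1],[0.02,-0.026,0,0,0,0,1],[0.02,-0.026,0,0,0,0,1],[0.02,-0.026,0,0,0,0,1],[0.02,-0.026,0,0,0,0,1],[0.02,-0.026,0,0,0,0,1],[0.02,-0.026,0,0,0,0,1],[0,0,0,0,0,0,1]]]'
python3 -c "
from h import *; plan((.02,-.088,.215))"
```

```text
time_s: 2.8
eef_pos: [0.5852, -0.1767, 0.2656]
eef_rot: [-0.001, 0.994, -0.106, -0.0]
wrist_force: [-1.0, -0.3, 0.3]
opening: 0.001
t 2.8 tip in till mm [ -29.6 -150.   240.6] F till [-0.94 -0.51  0.34] open 0.001
tool axes in till
 [[ 1.    -0.003 -0.   ]
 [-0.003 -1.     0.001]
 [-0.    -0.001 -1.   ]]
before-turn shift [ 49.4 -62.1  25.7] after-turn shift [ 49.6 -62.   25.6] rotvec [-0.001  0.    -0.003] tcp [ 0.647 -0.126  0.24 ]
```

```bash
python3 -m pendant '[[[0.025,-0.031,0,0,0,-0.003,1],[0.025,-0.031,0,0,0,0,1],[0,0,0.02,0,0,0,1],[0,0,0.02,0,0,0,1],[0,0,0,0,0,0,1]]]'
python3 - <<'E'
from h import *
plan((.02,-.088,.162))
im,d=ctrl.camera("wrist"); cv2.imwrite("pics/w1.png",im[:,:,::-1])
im,d=ctrl.camera("top"); cv2.imwrite("pics/t1.png",cv2.resize(im[60:300,150:400],None,fx=2,fy=2)[:,:,::-1])
E
```

```text
time_s: 3.3
eef_pos: [0.643, -0.129, 0.2222]
eef_rot: [-0.001, 0.994, -0.106, -0.004]
wrist_force: [-0.4, 0.3, -0.4]
opening: -0.0
t 3.3 tip in till mm [ 16.9 -91.4 197.2] F till [-0.45  0.17 -0.42] open -0.0
tool axes in till
 [[ 1.    -0.003 -0.007]
 [-0.003 -1.     0.001]
 [-0.007 -0.001 -1.   ]]
before-turn shift [ 3.1 -3.4 35.1] after-turn shift [ 2.9 -3.4 35.2] rotvec [-0.001  0.007 -0.003] tcp [ 0.647 -0.126  0.187]
```

View pics/w1.png

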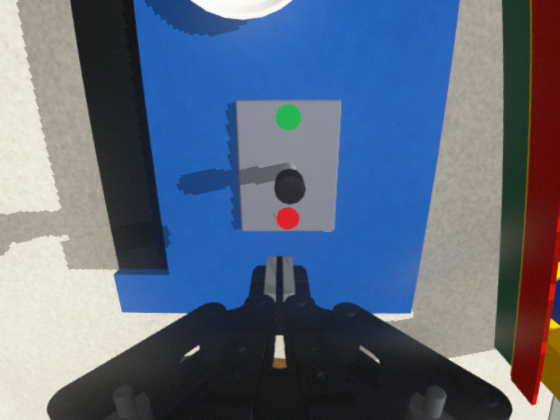

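The wrist view shows the closed fingertips at about (280,265), just short of the red dot (288,218). The grip is straight ahead at (290,186) and the green dot at (288,117), so the line-up is right.

```bash
python3 -m pendant '[[[0.003,0,0.015,0,0.007,0,1],[0,0,0.02,0,0,0,1],[0,0,0,0,0,0,1],[0,-0.005,0,0,0,0,1],[0,-0.005,0,0,0,0,1],[0,-0.005,0,0,0,0,1],[0,0,0,0,0,0,1]]]'
python3 - <<'E'
from h import *
show()
E
```

```text
time_s: 4.1
eef_pos: [0.6521, -0.1147, 0.1924]
eef_rot: [0.0, 0.994, -0.106, 0.004]
wrist_force: [-0.0, 0.3, 0.4]
opening: -0.001
t 4.1 tip in till mm [ 23.2 -75.5 167.4] F till [-0.08  0.26  0.41] open -0.001
tool axes in till
 [[ 1.    -0.002  0.009]
 [-0.002 -1.    -0.   ]
 [ 0.009 -0.    -1.   ]]
```

```bash
python3 -m pendant '[[[-0.003,-0.003,0.005,0,-0.009,0,1],[0,-0.005,0,0,0,0,1],[0,-0.005,0,0,0,0,1],[0,-0.005,0,0,0,0,1],[0,0,0,0,0,0,1]]]'
python3 -c "
from h import *
show()"
```

```text
time_s: 4.6
eef_pos: [0.6523, -0.0968, 0.1862]
eef_rot: [-0.0, 0.994, -0.106, -0.001]
wrist_force: [-2.5, -1.1, 0.1]
opening: -0.002
t 4.6 tip in till mm [ 19.4 -57.9 161.2] F till [-2.19 -1.58  0.15] open -0.002
tool axes in till
 [[ 1.    -0.003 -0.003]
 [-0.003 -1.    -0.   ]
 [-0.003  0.    -1.   ]]
```

Contact. I'll keep pushing towards the stop.

```bash
python3 -m pendant '[[[0,-0.005,0,0,0,0,1],[0,-0.005,0,0,0,0,1],[0,-0.003,0,0,0,0,1],[0,0,0,0,0,0,1],[0,0,0,0,0,0,1]]]'
python3 - <<'E'
from h import *
show()
im,d=ctrl.camera("scene"); cv2.imwrite("pics/s2.png",cv2.resize(im[160:320,160:340],None,fx=4,fy=3.5)[:,:,::-1])
show()
E
```

```text
time_s: 5.1
eef_pos: [0.6549, -0.0867, 0.1861]
eef_rot: [0.002, 0.994, -0.107, -0.001]
wrist_force: [-4.0, -10.3, -0.2]
opening: -0.001
t 5.1 tip in till mm [ 19.9 -47.6 161.1] F till [ -1.79 -10.88  -0.25] open -0.001
tool axes in till
 [[ 1.    -0.004 -0.002]
 [-0.004 -1.    -0.004]
 [-0.002  0.004 -1.   ]]
t 5.15 tip in till mm [ 19.9 -47.6 161.1] F till [ -1.66 -10.43  -0.92] open 0.001
tool axes in till
 [[ 1.    -0.004 -0.002]
 [-0.004 -1.    -0.003]
 [-0.002  0.003 -1.   ]]
```

View pics/s2.png

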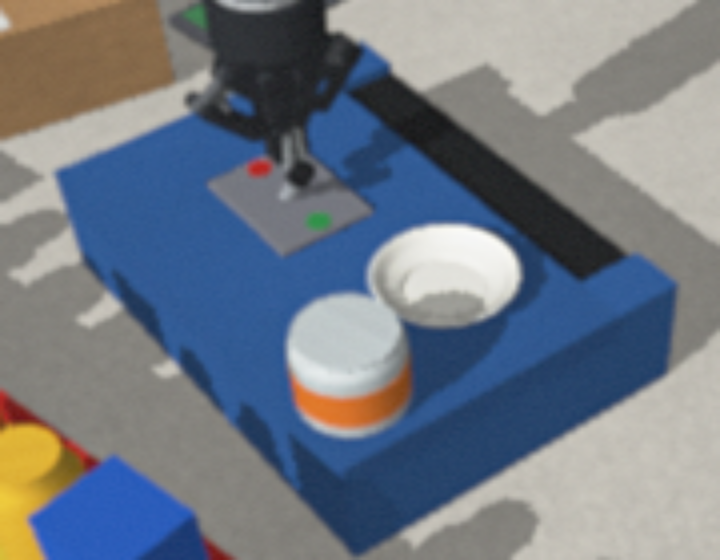

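```bash
python3 -m pendant '[[[0,-0.002,0,0,0,0,1],[0,0,0,0,0,0,1],[0,0,0,0,0,0,1],[0,0,0,0,0,0,1],[0,0,0,0,0,0,1],[0,0,0,0,0,0,1],[0,0,0,0,0,0,1],[0,0,0,0,0,0,1],[0,0,0,0,0,0,1]]]'
python3 - <<'E'
from h import *
show()
c=ctrl.calibration("top")
im,d=ctrl.camera("top"); P=cloud(c,d)
cv2.imwrite("pics/t2.png",cv2.resize(im[120:240,200:360],None,fx=5,fy=5)[:,:,::-1])
im,d=ctrl.camera("wrist"); cv2.imwrite("pics/w2.png",im[:,:,::-1])
E
```

```text
time_s: 6.05
eef_pos: [0.655, -0.0863, 0.1861]
eef_rot: [0.003, 0.994, -0.107, -0.001]
wrist_force: [-4.2, -15.5, -0.3]
opening: 0.0
t 6.05 tip in till mm [ 19.9 -47.2 161.1] F till [ -0.87 -16.03  -0.35] open 0.0
tool axes in till
 [[ 1.    -0.005 -0.002]
 [-0.005 -1.    -0.006]
 [-0.002  0.006 -1.   ]]
```

View pics/w2.png

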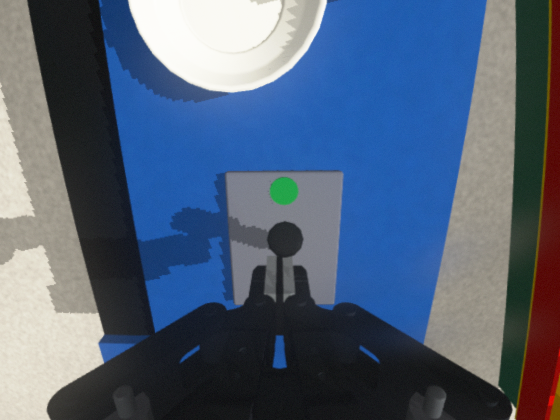

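Another 2 mm of commanded push moved the tip only 0.4 mm and raised the force to 16 N. The lever is on its stop, with the grip at (285,240) well towards the green dot. It has been held there for over a second, so I'll release it now.

```bash
python3 -m pendant '[[[0,0.007,0,0,0,0,1],[0,0.007,0,0,0,0,1],[0,0.007,0,0,0,0,1],[0,0.007,0,0,0,0,1],[0,0.007,0,0,0,0,1],[0,0.007,0,0,0,0,1],[0,0,-0.02,0,0,0,1],[0,0,-0.02,0,0,0,1],[0,0,0,0,0,0,1]]]'
python3 - <<'E'
from h import *
im,d=ctrl.camera("wrist"); cv2.imwrite("pics/w3.png",im[:,:,::-1])
z=np.load("pics/top0.npz"); c=ctrl.calibration("top"); 
for n,px,h in (("dish",[246,172],.137),("tin",[237,126],.19)): print(n,w2t(onplane(c,[px],h)[0]).round(3))
plan((-.105,-.110,.125))
E
```

```text
time_s: 7.05
eef_pos: [0.6484, -0.1245, 0.2295]
eef_rot: [0.001, 0.994, -0.106, 0.002]
wrist_force: [0.6, -0.5, 0.4]
opening: 0.001
dish [-0.011  0.095  0.137]
tin [0.094 0.137 0.19 ]
t 7.1 tip in till mm [ 20.7 -85.7 202.7] F till [ 0.31  0.13 -0.76] open -0.0
tool axes in till
 [[ 1.    -0.003  0.001]
 [-0.003 -1.    -0.   ]
 [ 0.001  0.    -1.   ]]
before-turn shift [-125.7   24.7   77.5] after-turn shift [-125.7   24.3   77.7] rotvec [ 0.    -0.001 -0.003] tcp [ 0.52  -0.122  0.15 ]
```

View pics/w3.png

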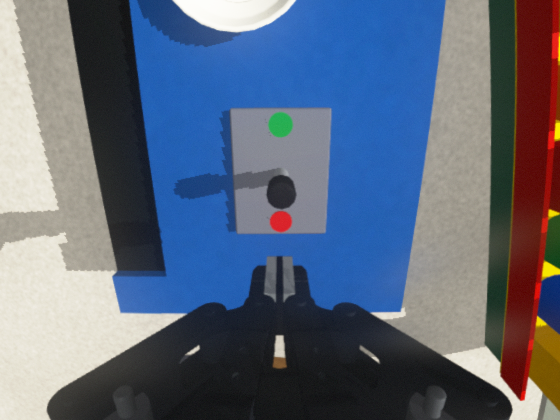

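The grip is back upright at (281,191). Now I'll move to the -y end of the ledge.

```bash
python3 -m pendant '[[[-0.025,0.007,0,0,0,0,1],[-0.025,0.007,0,0,0,0,1],[-0.025,0.007,0,0,0,0,1],[-0.025,0.007,0,0,0,0,1],[-0.026,0.008,0,0,0,-0.003,1],[0,0,0.025,0,0,0,1],[0,0,0.025,0,0,0,1],[0,0,0.025,0,0,0,1],[0,0,0,0,0,0,1],[0,0,0,0,0,0,1]]]'
python3 - <<'E'
from h import *
plan((-.105,-.122,.105))
im,d=ctrl.camera("wrist"); cv2.imwrite("pics/w4.png",im[:,:,::-1])
E
```

```text
time_s: 8.1
eef_pos: [0.5153, -0.132, 0.1507]
eef_rot: [-0.001, 0.995, -0.105, -0.002]
wrist_force: [0.2, -1.1, 0.3]
opening: 0.0
t 8.1 tip in till mm [-107.3 -120.8  125.7] F till [ 0.4  -1.05  0.25] open 0.0
tool axes in till
 [[ 1.    -0.    -0.004]
 [-0.    -1.     0.001]
 [-0.004 -0.001 -1.   ]]
before-turn shift [ 2.3  1.2 20.7] after-turn shift [ 2.2  1.2 20.7] rotvec [-0.001  0.004 -0.   ] tcp [ 0.517 -0.134  0.13 ]
```

View pics/w4.png

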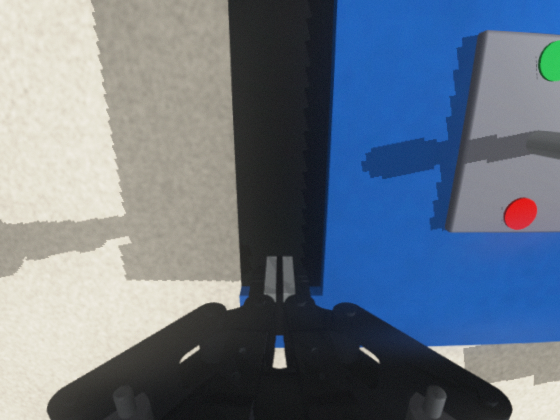

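The fingers at (280,270) hang over the black ledge, which spans columns 240 to 325, just inside the right cheek. I'll come down gently.

```bash
python3 -m pendant '[[[0.002,0,0.008,0,0.004,0,1],[0,0,0.008,0,0,0,1],[0,0,0.003,0,0,0,1],[0,0,0,0,0,0,1]]]'; python3 -c "
from h import *
show()"; python3 -m pendant '[[[0,0,0.002,0,0,0,1],[0,0,0,0,0,0,1]]]'; python3 -c "
from h import *
show()"
```

```text
time_s: 8.55
eef_pos: [0.5175, -0.1325, 0.1319]
eef_rot: [-0.0, 0.995, -0.105, 0.0]
wrist_force: [-0.1, -0.7, -0.1]
opening: 0.002
t 8.55 tip in till mm [-105.  -120.9  106.9] F till [ 0.03 -0.71 -0.08] open 0.002
tool axes in till
 [[ 1.    -0.     0.001]
 [-0.    -1.     0.   ]
 [ 0.001 -0.    -1.   ]]
time_s: 8.75
eef_pos: [0.5179, -0.1327, 0.1305]
eef_rot: [0.0, 0.995, -0.105, 0.001]
wrist_force: [0.9, -0.1, 0.1]
opening: -0.002
t 8.75 tip in till mm [-104.5 -121.   105.5] F till [0.87 0.13 0.12] open -0.002
tool axes in till
 [[ 1.    -0.     0.002]
 [-0.    -1.    -0.   ]
 [ 0.002  0.    -1.   ]]
```

```bash
python3 -m pendant '[[[0,0,0.002,0,0,0,1],[0,0,0,0,0,0,1]]]'; python3 -c "
from h import *
show()"; python3 -m pendant '[[[0,0,0.001,0,0,0,1],[0,0,0,0,0,0,1]]]'; python3 -c "
from h import *
show()"
```

```text
time_s: 8.95
eef_pos: [0.5181, -0.1328, 0.1286]
eef_rot: [0.0, 0.995, -0.105, 0.001]
wrist_force: [0.3, 0.5, 0.4]
opening: -0.001
t 8.95 tip in till mm [-104.3 -121.1  103.6] F till [0.16 0.51 0.38] open -0.001
tool axes in till
 [[ 1.    -0.     0.002]
 [-0.    -1.    -0.   ]
 [ 0.002  0.    -1.   ]]
time_s: 9.15
eef_pos: [0.518, -0.1328, 0.1276]
eef_rot: [0.0, 0.995, -0.105, 0.001]
wrist_force: [0.7, 0.2, 0.7]
opening: 0.001
t 9.15 tip in till mm [-104.3 -121.1  102.6] F till [0.6  0.32 0.73] open 0.001
tool axes in till
 [[ 1.    -0.     0.002]
 [-0.    -1.    -0.   ]
 [ 0.002  0.    -1.   ]]
```

```bash
python3 -m pendant '[[[0,0,0.002,0,0,0,1],[0,0,0,0,0,0,1]]]'; python3 -c "
from h import *
show()"; python3 -m pendant '[[[0,0,0.001,0,0,0,1],[0,0,0,0,0,0,1]]]'; python3 -c "
from h import *
show()"
```

```text
time_s: 9.35
eef_pos: [0.518, -0.1328, 0.1254]
eef_rot: [0.0, 0.995, -0.105, 0.001]
wrist_force: [0.5, -0.1, 2.0]
opening: 0.004
t 9.35 tip in till mm [-104.4 -121.1  100.4] F till [0.46 0.01 2.02] open 0.004
tool axes in till
 [[ 1.    -0.     0.002]
 [-0.    -1.    -0.   ]
 [ 0.002  0.    -1.   ]]
time_s: 9.55
eef_pos: [0.5179, -0.1328, 0.1244]
eef_rot: [0.0, 0.995, -0.105, 0.001]
wrist_force: [-0.4, -0.1, 2.2]
opening: 0.0
t 9.55 tip in till mm [-104.4 -121.    99.4] F till [-0.36 -0.16  2.22] open 0.0
tool axes in till
 [[ 1.    -0.     0.002]
 [-0.    -1.    -0.   ]
 [ 0.002  0.    -1.   ]]
```

The tip is 5.6 mm below the ledge surface at only 2.2 N, so I landed on the shutter itself: the recess is the piece at y = -120. I'll press on to the catch.

```bash
python3 -m pendant '[[[0,0,0.002,0,0,0,1],[0,0,0.002,0,0,0,1],[0,0,0.002,0,0,0,1],[0,0,0,0,0,0,1]]]'; python3 -c "
from h import *
show()"; python3 -m pendant '[[[0,0,0.002,0,0,0,1],[0,0,0.002,0,0,0,1],[0,0,0,0,0,0,1]]]'; python3 -c "
from h import *
show()"
```

```text
time_s: 9.95
eef_pos: [0.518, -0.1328, 0.1185]
eef_rot: [0.0, 0.995, -0.105, 0.001]
wrist_force: [0.1, -0.5, 2.2]
opening: -0.002
t 9.95 tip in till mm [-104.4 -121.    93.5] F till [ 0.19 -0.47  2.21] open -0.002
tool axes in till
 [[ 1.    -0.     0.002]
 [-0.    -1.    -0.   ]
 [ 0.002  0.    -1.   ]]
time_s: 10.25
eef_pos: [0.518, -0.1328, 0.1148]
eef_rot: [0.0, 0.995, -0.105, 0.001]
wrist_force: [-1.2, 0.5, 5.1]
opening: -0.001
t 10.25 tip in till mm [-104.3 -121.    89.8] F till [-1.32  0.2   5.05] open -0.001
tool axes in till
 [[ 1.    -0.     0.002]
 [-0.    -1.    -0.   ]
 [ 0.002  0.    -1.   ]]
```

```bash
python3 -m pendant '[[[0,0,0.002,0,0,0,1],[0,0,0.002,0,0,0,1],[0,0,0.0015,0,0,0,1],[0,0,0,0,0,0,1],[0,0,0,0,0,0,1]]]'; python3 -c "
from h import *
show()
im,d=ctrl.camera('scene'); cv2.imwrite('pics/s5.png',im[:,:,::-1])"
```

```text
time_s: 10.75
eef_pos: [0.5181, -0.1328, 0.11]
eef_rot: [0.0, 0.995, -0.105, 0.001]
wrist_force: [-3.7, 0.7, 11.4]
opening: 0.0
t 10.75 tip in till mm [-104.3 -121.1   85. ] F till [-3.76 -0.04 11.36] open 0.0
tool axes in till
 [[ 1.    -0.     0.002]
 [-0.    -1.    -0.   ]
 [ 0.002  0.    -1.   ]]
```

View pics/s5.png

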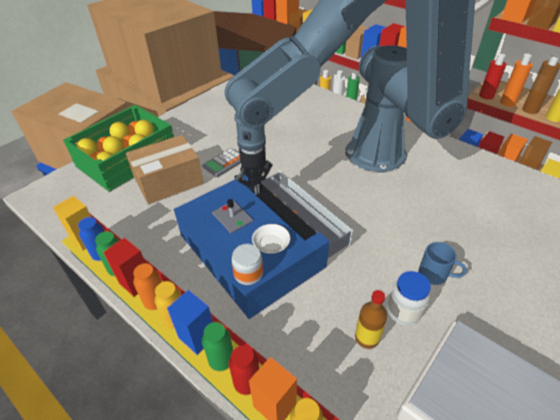

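The drawer has sprung out, with its tray visible from about (280,180) to (350,240). I'll lift out and clear.

```bash
python3 -m pendant '[[[0,0,-0.008,0,0,0,1],[0,0,-0.01,0,0,0,1],[0,0,-0.015,0,0,0,1],[0,0,-0.025,0,0,0,1],[0,0,-0.03,0,0,0,1],[0,0,-0.03,0,0,0,1],[0,0,-0.03,0,0,0,1],[0,0,0,0,0,0,1],[0,0,0,0,0,0,1]]]'
python3 - <<'E'
from h import *
show()
c=ctrl.calibration("top")
im,d=ctrl.camera("top"); cv2.imwrite("pics/t6.png",im[:,:,::-1]); np.savez("pics/t6.npz",im=im,d=d)
E
```

```text
time_s: 11.7
eef_pos: [0.5176, -0.1327, 0.2572]
eef_rot: [0.0, 0.995, -0.105, 0.001]
wrist_force: [-0.2, 0.8, -0.8]
opening: 0.003
t 11.7 tip in till mm [-104.8 -121.   232.2] F till [-0.39  0.69 -0.81] open 0.003
tool axes in till
 [[ 1.    -0.     0.003]
 [-0.    -1.    -0.   ]
 [ 0.003  0.    -1.   ]]
```

View pics/t6.png

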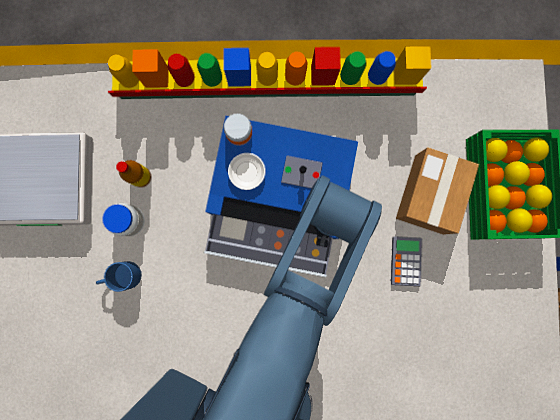

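```bash
python3 - <<'E'
from h import *
z=np.load("pics/t6.npz"); c=ctrl.calibration("top"); P=cloud(c,z["d"]).reshape(-1,3)
Q=(P-np.r_[C,0])@T
m=(Q[:,1]>20)&(Q[:,1]<140)&(Q[:,0]<-140)&(Q[:,0]>-.4)
m=(Q[:,1]>.02)&(Q[:,1]<.14)&(Q[:,0]<-.14)&(Q[:,0]>-.4)&(Q[:,2]>.045)&(Q[:,2]<.085)
print("drawer front at",np.percentile(Q[m][:,0],[1,5]),Q[m][:,2].max())
a=np.load("pics/top0.npz")
df=np.abs(a["im"].astype(int)-z["im"]).sum(2)
for n,(u,v) in dict(dish=(246,172),tin=(237,128),calc=(407,260),parcel=(437,190),sauce=(133,173),jar=(120,219),mug=(122,276),toggle=(303,170)).items():
    print(n,(df[v-25:v+25,u-25:u+25]>90).sum(), end="; ")
E
```

```text
drawer front at [-0.24359944 -0.2430667 ] 0.08186097185084495
dish 0; tin 0; calc 0; parcel 0; sauce 0; jar 0; mug 0; toggle 232;
```

```bash
python3 -m pendant '[[[0,0,0,0,0,0,1],[0,0,0,0,0,0,1]]]'; python3 -c "
from h import *
im,d=ctrl.camera('wrist'); cv2.imwrite('pics/w7.png',im[:,:,::-1]); show(); print(ctrl.hand_in())"
```

```text
time_s: 11.95
eef_pos: [0.5169, -0.1323, 0.2555]
eef_rot: [-0.0, 0.995, -0.105, -0.0]
wrist_force: [0.1, -0.8, -0.6]
opening: 0.002
t 12.0 tip in till mm [-105.4 -120.9  230.8] F till [-0.06  0.15 -0.15] open 0.002
tool axes in till
 [[ 1.    -0.    -0.   ]
 [-0.    -1.     0.001]
 [-0.    -0.001 -1.   ]]
the job is handed in; nothing more can be done
None
```

View pics/w7.png

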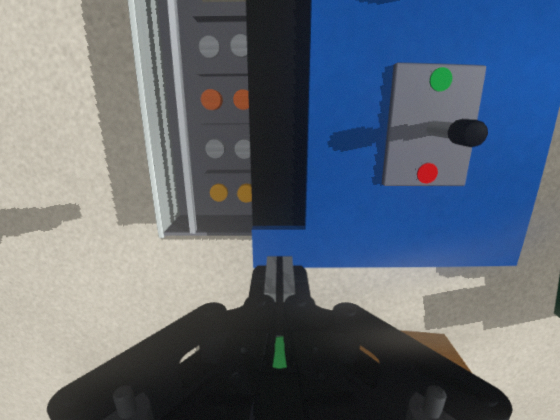

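The till is open and the job was handed in at about 12 s of the 70 s allowed; no verdict was reported.

- **Toggle:** I pushed it to its stop at the green dot, where the force rose to 16 N with no more travel. I held it there for over a second, then let it spring back upright before the drawer moved.
- **Recess:** it was the piece at y = -120 mm. The fingers came down on its shutter at the first touch, so no slide along the ledge was needed.
- **Catch:** I pressed it to about 20 mm below the ledge at 11 N. The drawer sprang out and I lifted clear.

**Last checks:**
- The drawer front is about 108–110 mm out by top-camera depth, which is good to about 2 mm, so I can't confirm the full 110 mm.
- The toggle looks upright in the last wrist picture. The before-and-after picture comparison disagreed around it, most likely because the arm was in view there.
- The same comparison showed no change at any of the seven bystanders.
- The wrist force was near zero, with the fingertips about 115 mm above the till's top.

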